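# Lock the decorating turntable

### The arm

A 7-joint arm with a two-finger parallel gripper is mounted at the origin on a cart in front of the work surface, level with it; the furniture and walls round the work are solid. World frame = base frame: x ahead of the robot, y to its left, z up, the work surface at z = 0. Lengths are in mm, angles in rad, forces in N, time in s.
With the tool pointing down it reaches from about 400 to 850 mm from the base axis. Payload 4.5 kg.
Tool frame: the origin (TCP) lies at the very end of the fingers, on their centre line; the grasp point (between the pads) lies 19 mm behind it; z points along the fingers, y is the direction in which the jaws open and shut (so a half turn about z gives the same grasp; the last joint's range is limited). The gripper opens to 85 mm and grips with 20 to 120 N. Pads are 22 mm wide; open, the fingers measure 114 mm over their backs; the gripper's body (76 mm by 85 mm) begins 54 mm behind the grasp point. The pads swing forward as they close: fully open they stand 13 mm farther back than shut.
Start: joints at [-1.12, 0.689, -0.195, 1.565, 0.157, 0.902, -0.215], TCP at [253.007, 571.529, 194.817] pointing down, gripper open.
Joint ranges: [-3.01, 3.01], [-0.46, 2.08], [-1.47, 1.51], [0.13, 2.56], [-1, 4.14], [0.04, 2.09], [-2.66, 2.66]. Speed limits (rad/s): [2.57, 2.57, 3.14, 3.14, 3.14, 3.14, 3.14].

### API

Orientations are given as a rotation vector (axis times angle).
In Python, from station import robot, vision, finish_job, recognise, silhouettes gives the robot as it stands.
- The arm moves only by the shell command python3 -m jog 'ROWS' [FORCE]. ROWS is JSON, one flat list of numbers, 5 for each row, row after row: the shift along the tool's x, y, z in m, then the turn about the tool's z in degrees, then the finger opening in m, from 0 to 0.0854. In form: [dx, dy, dz, twist, gripper, dx, dy, dz, twist, gripper, ...]. A call has 1 to 8 rows; each row shifts and turns the commanded pose from where the row before left it, along the tool's axes as they then stand; what a row does not reach is not made up. A row lasts 1/8 s, in which the tool goes at most 62.5 mm and 10.7 degrees, less where a joint would pass 70% of its speed; a pose out of reach is approached as far as the arm can. A call is refused whole if a number of a shift passes 0.0625 or a number of a turn 10.7, either way. A call with a gripper value outside its range is refused whole. The fingers move at their own pace and stop on an object; FORCE is the grip in N (left out, the last holds). Time passes only in rows, so rows that do not move let the fingers close. It gives the time, the measured TCP pose, the force and the opening at its end, in the units of the state.
- robot.state(): the state, without advancing time (a new reading comes with each control period).
- vision.capture(name): name is "scene" or "side" or "wrist"; returns a dict with "color" (420x560x3 uint8, red, green, blue), "K" (3x3 intrinsics, pixels), "pose" (4x4, takes a point from camera to world coordinates). Camera axes: x right, y down, z forward; pixel columns grow to the right and rows downward; lengths in mm; the calibration is good to about 2 mm. A picture is of the moment at which its call begins. There is no depth.
- finish_job(): hands the job in, once; it reports no verdict.
Trained networks look in the newest picture that a camera, given by its name, has taken for a name from the list of things; names that differ only in an ending like _2 or _b are one class to them, and where a whole thing is asked for, a point or a joint stands for the part that bears it (a point fixed in the world has none). Each returns a list of dicts, best first, with "score" (0 to 1); they miss things now and then, are a little off and sometimes report something else, mostly with a low value. They report only what shows in the picture. A call takes as long as a camera call. They do not tell look-alikes from the thing itself.
- recognise(target, camera): "centre" ([column, row] in pixels, amid what is visible of it).
- silhouettes(target, camera): "region" (420x560 bool, what is visible of it) and "centre" ([column, row] in pixels, amid what is visible of it).
The state is a dict: "time": time; "joints": joint angles; "joint_velocities": joint speeds; "joint_torque": joint torques, N m; "position": TCP position; "tool_rot": TCP orientation; "force": force on the tool from outside, world axes, zero at the start; "torque": the same for the moment, N m; "gripper_width": finger opening in mm.
Only numpy, scipy, OpenCV 4.12 (cv2) and the standard library are available. Lean on these libraries where they do the work, as an engineer would, in place of code of your own. Each camera call takes 0.05 s, during which the arm holds its last target. There are 200 camera calls.

### The job

The green tumbler on the decorating turntable is to be stencilled next, so lock the turntable: push the upright wooden post round until the one slot in the turntable's rim faces the brass bolt, then push the bolt by its black knob straight through the slot until the knob stops against the guide. Only push with the fingers: the tumbler rides along standing upright in the middle and is neither lifted nor shifted, and the two ink pots and the pin tin stay where they are. Finish clear of everything.

Things in the scene. Friction and masses are not known exactly. Their poses are not given: they have to be found in the camera images.
- turntable_base: grey cast foot of the turntable, fixed during a run: round foot 148 mm across and an arm that carries the bolt guide. Origin on the table, on the turntable's upright axis. Its +x runs from the guide to that axis: the way the bolt is pushed; +z up. The guide (53 x 40 mm, screw heads 51 mm above the table) spans x = -165 to -112 mm in this frame.
- turntable (a joint): angle in rad of the aluminium turntable about its upright axis (through turntable_base's origin), counter-clockwise from above positive; 0 = slot exactly in front of the bolt. Starts between 0.45 and 1.2, so it has to be turned clockwise. Stays where it is left (stiff bearing, about 2 N at the post turn it). Dished disc 184 mm across; rim 8 mm thick, its top 50 mm above the table.
- slot (a point): centre of the slot in the rim, 88 mm from the turntable's axis, 37 mm above the table; a short red line on the disc points at it. The slot is 20 mm wide between two dark round jambs (tops 52 mm above the table). The bolt enters when the turntable's angle is within about 0.09 rad of 0; its round nose then draws the turntable into line.
- post (a point): point on the axis of the upright dark-wood turning post, 75 mm above the table; post 18 mm thick, fixed to the turntable 76 mm from its axis, free to be pushed between 52 and 95 mm above the table (top at 103 mm). Seen from above it lies 105 degrees clockwise of the slot about the turntable's axis.
- lock_bolt (a joint): travel of the bolt in m: 0 = fully drawn back, 0.040 = home (the knob's brass collar against the guide). Every run starts between 0 and 0.005. Friction about 2 N, no spring: it stays where it is left. If it meets the rim beside the slot it stops at about 0.010.
- knob_face (a point): centre of the outer end face (facing away from the turntable) of the bolt's black knob, 37 mm above the table; the knob is 32 mm across and 16 mm long. The bar is 14 mm wide and 12 mm high with a rounded nose. It is pushed along +x of turntable_base.
- bolt_nose (a point): tip of the bolt's nose, 37 mm above the table, 123 mm ahead of the knob's end face; home, it stands 22 mm inside the rim
- tumbler_mid (a point): centre (half-way up) of the loose lime-green plastic tumbler, 74 mm across its mouth, 88 mm high, standing in the middle of the turntable on a rubber pad 30 mm above the table, so its mouth is 118 mm above the table; 45 g
- pad (a point): centre of the top of the rubber pad (82 mm across) in the middle of the turntable, 30 mm above the table; the tumbler stands on it
- blue_ink_mid (a point): centre of the loose screw-lid pot of blue ink with black lid, 44 mm across, 51 mm high, standing on the table
- green_ink_mid (a point): centre of the loose screw-lid pot of green ink with black lid, 44 mm across, 51 mm high, standing on the table
- pin_tin_mid (a point): centre of the loose open round metal tin with pins, 88 mm across, 26 mm high, standing on the table
There are look-alikes about, which are no part of the job. There is more than one size of the part that bears tumbler_mid; the job needs the middle-sized.

How it is judged (in metres and radians):
On the way:
1. the slot stands in front of the bolt, which is not yet through it (value of joint turntable between -0.13 and 0.13 rad and value of joint lock_bolt below 0.025 m), for 0.1 s.
At the end, for the whole second after the job is handed in: The bolt is home (within 4 mm of its full 40 mm travel) through the slot, the turntable is held within 0.06 rad of the lined-up angle and at rest, the tumbler stands upright within 20 mm of the middle of the turntable, and the ink pots and the pin tin are within 15 mm of where they stood (value of joint lock_bolt above 0.036 m and value of joint turntable between -0.06 and 0.06 rad and x of bolt_nose in the frame of turntable_base above -0.067 m and velocity of joint turntable between -0.05 and 0.05 rad/s and horizontal distance between tumbler_mid and pad below 0.02 m and angle between tumbler_mid's own z axis and vertical below 0.15 rad and distance of each of blue_ink_mid, green_ink_mid, pin_tin_mid from where it was at the start of the episode below 0.015 m); the robot touches nothing.
It fails at once if the tumbler is lifted, tipped or pushed off the middle of the turntable (height (world z) of tumbler_mid above 0.085 m or angle between tumbler_mid's own z axis and vertical above 0.25 rad or horizontal distance between tumbler_mid and pad above 0.02 m).
It fails at once if an ink pot or the pin tin is lifted, knocked over or pushed away (distance of any of blue_ink_mid, green_ink_mid, pin_tin_mid from where it was at the start of the episode above 0.015 m).
It also fails if it takes over 48 s, if anything falls off the work surface, if the arm or the gripper's body presses on something with over 40 N, if the wrist force passes 120 N, or if a joint passes its speed limit or range.

## Working session

There is one attempt and no reset: what is moved stays moved. The work goes in short steps, Python scripts to look and compute and a shell command to move; the robot and the scene stay as the last step left them, time stands still between calls to the robot, and variables do not carry over. Pictures are saved under pics/ and viewed, about 8 in all and at most 12, crops included, and the job is handed in when it is done.

```bash
mkdir -p pics; cat > h.py <<'E'
import numpy as np,cv2
from station import robot,vision,finish_job,recognise,silhouettes
def cap(n,f=None):
    c=vision.capture(n)
    if f: cv2.imwrite('pics/'+f,c['color'][:,:,::-1])
    return c
def at_z(c,px,z):
    K,P=np.array(c['K']),np.array(c['pose'])
    d=P[:3,:3]@np.linalg.solve(K,[px[0],px[1],1.]);o=P[:3,3]
    return o+d*(z-o[2])/d[2]
def tri(obs):
    A=np.zeros((3,3));b=np.zeros(3);r=[]
    for c,px in obs:
        K,P=np.array(c['K']),np.array(c['pose']);d=P[:3,:3]@np.linalg.solve(K,[px[0],px[1],1.]);d/=np.linalg.norm(d)
        M=np.eye(3)-np.outer(d,d);A+=M;b+=M@P[:3,3];r.append((M,P[:3,3]))
    x=np.linalg.solve(A,b);return x,[round(float(np.linalg.norm(M@(x-o))),1) for M,o in r]
def proj(c,p):
    P=np.linalg.inv(np.array(c['pose']));q=np.array(c['K'])@(P[:3,:3]@np.array(p)+P[:3,3]);return q[:2]/q[2]
E
python3 - <<'E'
from h import *
np.set_printoptions(precision=1,suppress=True)
cs={n:cap(n,n+'0.png') for n in('scene','side','wrist')}
im=[c['color'] for c in cs.values()]
cv2.imwrite('pics/all.png',np.vstack([np.hstack(im[:2]),np.hstack([im[2],im[2]*0])])[:,:,::-1])
Z=dict(slot=37,post=75,knob_face=37,bolt_nose=37,tumbler_mid=74,pad=30,blue_ink_mid=25,green_ink_mid=25,pin_tin_mid=13,turntable_base=30,turntable=40)
for n,c in cs.items():
  for t in Z:
    print(n,t,[(round(r['score'],2),np.round(r['centre']).tolist(),at_z(c,r['centre'],Z[t])[:2].round().tolist()) for r in recognise(t,n)[:4]])
s=robot.state();print(s['time'],s['position'],s['tool_rot'])
for n,c in cs.items(): print(n,np.array(c['pose'])[:3,3])
E
```

```text
scene slot [(0.8, [325.0, 208.0], [656.0, -232.0])]
scene post [(0.69, [326.0, 208.0], [621.0, -257.0])]
scene knob_face [(0.75, [293.0, 258.0], [460.0, -278.0]), (0.6, [337.0, 257.0], [529.0, -355.0]), (0.54, [320.0, 208.0], [649.0, -223.0])]
scene bolt_nose [(0.69, [336.0, 256.0], [531.0, -352.0])]
scene tumbler_mid [(0.83, [226.0, 232.0], [396.0, -124.0]), (0.71, [374.0, 271.0], [516.0, -460.0]), (0.58, [330.0, 185.0], [706.0, -210.0])]
scene pad [(0.88, [326.0, 206.0], [672.0, -225.0])]
scene blue_ink_mid [(0.66, [290.0, 258.0], [466.0, -265.0])]
scene green_ink_mid [(0.64, [267.0, 231.0], [500.0, -164.0])]
scene pin_tin_mid [(0.93, [201.0, 187.0], [527.0, 99.0])]
scene turntable_base [(0.58, [332.0, 212.0], [663.0, -250.0])]
scene turntable [(0.72, [326.0, 205.0], [664.0, -229.0])]
side slot [(0.64, [232.0, 195.0], [676.0, -196.0]), (0.26, [312.0, 181.0], [536.0, -359.0])]
side post [(0.94, [233.0, 192.0], [647.0, -157.0])]
side knob_face [(0.52, [312.0, 182.0], [532.0, -354.0]), (0.27, [234.0, 194.0], [675.0, -202.0])]
side bolt_nose [(0.59, [310.0, 180.0], [542.0, -361.0])]
side tumbler_mid [(0.77, [234.0, 173.0], [695.0, -235.0]), (0.77, [329.0, 233.0], [391.0, -134.0])]
side pad [(0.63, [231.0, 192.0], [692.0, -211.0]), (0.54, [284.0, 226.0], [509.0, -157.0]), (0.3, [312.0, 180.0], [542.0, -376.0])]
side blue_ink_mid []
side green_ink_mid [(0.66, [285.0, 225.0], [512.0, -166.0])]
side pin_tin_mid [(0.78, [213.0, 299.0], [526.0, 88.0])]
side turntable_base []
side turntable []
wrist slot []
wrist post []
wrist knob_face []
wrist bolt_nose []
wrist tumbler_mid []
wrist pad []
wrist blue_ink_mid []
wrist green_ink_mid []
wrist pin_tin_mid []
wrist turntable_base []
wrist turntable []
1.8 [253.  571.5 194.8] [-0.6 -3.1 -0. ]
scene [-215.7 -763.8  907.4]
side [166.4 501.5 600.8]
wrist [184.9 600.5 373.3]
```

View pics/scene0.png

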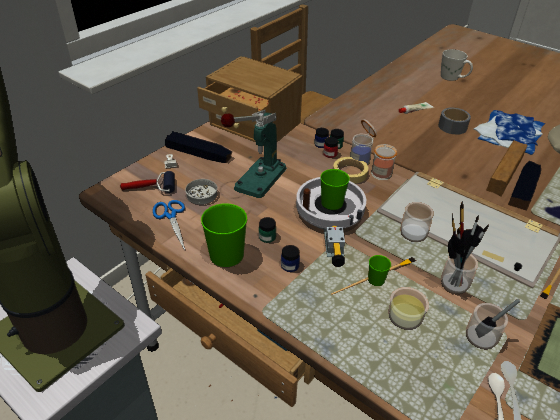

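View pics/side0.png

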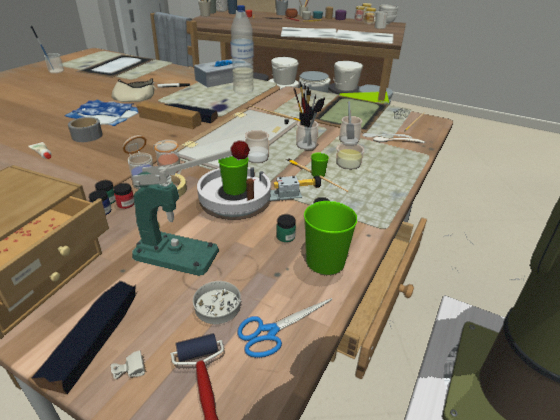

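```bash
python3 - <<'E'
from h import *
from scipy.spatial.transform import Rotation as R
np.set_printoptions(precision=2,suppress=True)
a=cv2.imread('pics/scene0.png')[150:290,240:400];b=cv2.imread('pics/side0.png')[135:245,170:345]
cv2.imwrite('pics/crop.png',np.vstack([cv2.resize(a,(640,560),interpolation=2)[:,:],])) 
o=np.hstack([cv2.resize(a,(400,350),interpolation=2),cv2.resize(b,(400,350),interpolation=2)]);cv2.imwrite('pics/crop.png',o)
s=robot.state();print(R.from_rotvec(s['tool_rot']).as_matrix());
S=cap('scene');D=cap('side')
print('tumbler',tri([(S,(332,190)),(D,(234,175))]))
print('knob',tri([(S,(337,257)),(D,(312,182))]))
print('green',tri([(S,(267,231)),(D,(285,226))]),'red',tri([(S,(227,120)),(D,(240,150))]))
W=vision.capture('wrist')
T=R.from_rotvec(s['tool_rot']).as_matrix();print(T.T@(W['pose'][:3,3]-np.array(s['position'])),T.T@W['pose'][:3,:3],W['K'])
E
```

```text
[[-0.91  0.4   0.  ]
 [ 0.4   0.91  0.  ]
 [ 0.    0.   -1.  ]]
tumbler (array([ 690.23, -226.63,   73.91]), [0.1, 0.1])
knob (array([ 532.  , -354.75,   35.59]), [1.0, 1.0])
green (array([ 506.05, -162.72,   24.44]), [3.6, 3.6]) red (array([525.88, -19.28, 277.52]), [0.3, 0.3])
[  74.02   -0.74 -179.25] [[ 0.   -0.96 -0.29]
 [ 1.    0.    0.  ]
 [-0.   -0.29  0.96]] [[360.97   0.   281.77]
 [  0.   360.97 205.55]
 [  0.     0.     1.  ]]
```

View pics/crop.png

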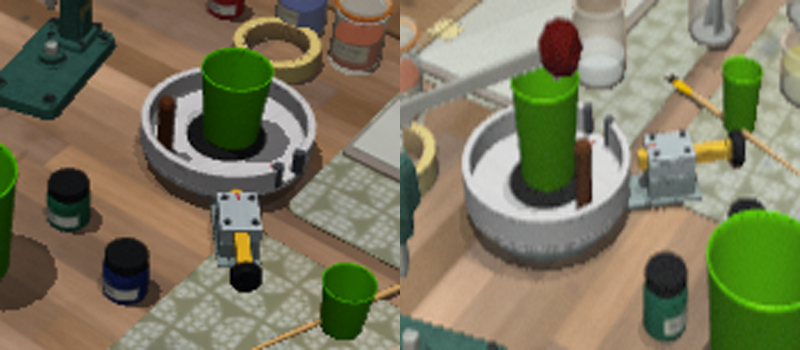

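The scene shows the middle-sized tumbler on the turntable at (332,190). The large look-alike is at (226,235) and the small one at (378,270). The knob is at (337,258), on the yellow bar and guide. The blue pot is at (290,258), the green pot at (267,230) and the tin at (201,187). The post is at about (307,198), the slot jambs are at (353,217), and a press lever with a red ball sits nearby at a height of about 277 mm. I'll move over for a close look, passing inside the ball.

```bash
python3 -m jog '[0,0,-0.06,0,0, 0,0,-0.06,0,0, 0,0,-0.06,0,0, -0.039,-0.045,0,0,0, -0.039,-0.045,0,0,0, -0.039,-0.045,0,0,0, -0.039,-0.045,0,0,0, -0.039,-0.045,0,0,0]' && python3 -m jog '[-0.039,-0.045,0,0,0, -0.039,-0.045,0,0,0, -0.039,-0.045,0,0,0, -0.039,-0.045,0,0,0, -0.039,-0.045,0,0,0, -0.039,-0.045,0,0,0]'
```

```text
time: 2.95
position: [340.6, 284.8, 375.0]
tool_rot: [0.65, 3.073, 0.001]
force: [0.6, -0.0, 0.5]
gripper_width: -0.0
time: 3.7
position: [445.3, -56.5, 375.1]
tool_rot: [0.649, 3.073, 0.001]
force: [0.6, 0.1, 0.4]
gripper_width: 0.1
```

```bash
python3 -m jog '[-0.048,-0.025,0.022,0,0, -0.048,-0.025,0.022,0,0, -0.048,-0.025,0.022,0,0, -0.048,-0.025,0.022,0,0, -0.048,-0.025,0.022,0,0, 0,0,0,0,0, 0,0,0,0,0]'; python3 - <<'E'
from h import *
np.set_printoptions(precision=1,suppress=True)
c=cap('wrist');cv2.imwrite('pics/w1.png',cv2.resize(c['color'],(784,588),interpolation=2)[:,:,::-1])
Z=dict(slot=37,post=75,knob_face=37,bolt_nose=37,tumbler_mid=74,pad=30,blue_ink_mid=25,green_ink_mid=25,turntable=45,turntable_base=30)
for t in Z: print(t,[(round(r['score'],2),np.round(r['centre']).tolist(),at_z(c,r['centre'],Z[t])[:2].round().tolist()) for r in recognise(t,'wrist')[:3]])
E
```

```text
time: 4.58
position: [613.6, -265.6, 264.6]
tool_rot: [-0.649, -3.073, -0.001]
force: [0.4, 1.0, 0.5]
gripper_width: 0.2
slot [(0.91, [337.0, 180.0], [658.0, -216.0])]
post [(0.77, [336.0, 185.0], [652.0, -220.0])]
knob_face [(0.58, [183.0, 134.0], [539.0, -353.0]), (0.31, [340.0, 183.0], [662.0, -214.0])]
bolt_nose [(0.84, [182.0, 129.0], [534.0, -352.0]), (0.38, [336.0, 184.0], [661.0, -218.0])]
tumbler_mid [(0.69, [110.0, 182.0], [553.0, -436.0]), (0.64, [348.0, 228.0], [702.0, -226.0])]
pad [(0.85, [338.0, 185.0], [665.0, -217.0])]
blue_ink_mid [(0.63, [223.0, 33.0], [463.0, -267.0])]
green_ink_mid [(0.76, [334.0, 22.0], [501.0, -156.0])]
turntable [(0.62, [337.0, 185.0], [660.0, -218.0])]
turntable_base [(0.62, [314.0, 173.0], [640.0, -237.0])]
```

View pics/w1.png

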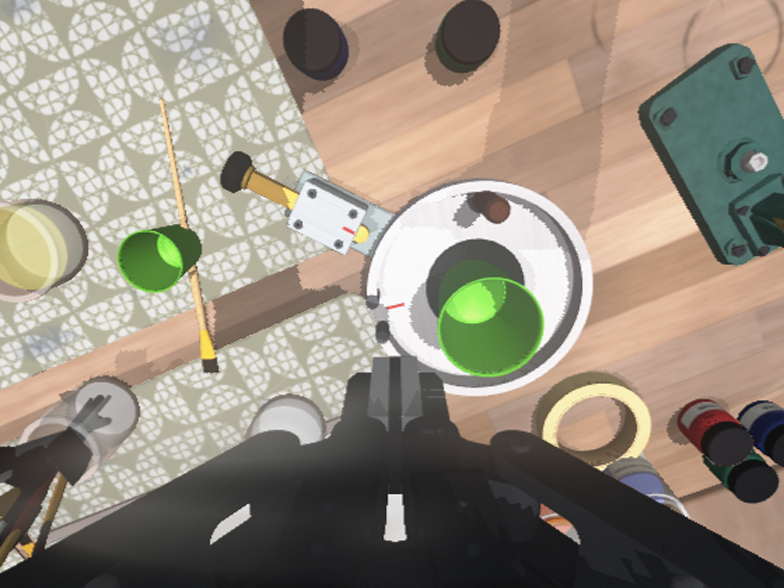

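Close-up (scale 1.4). The disc centre is at about (480,288), the post top at (497,206), and the slot jambs at (371,299) and (382,328) with the red line pointing between them. The knob is at (238,171). The post bears "up" from the tumbler, and the press stands well to the right.

```bash
python3 - <<'E'
from h import *
np.set_printoptions(precision=1,suppress=True)
c=cap('wrist');f=lambda x,y,z:at_z(c,(x/1.4,y/1.4),z)
# rim outer ellipse points mapped to z=50, circle fit
P=np.array([f(*p,50)[:2] for p in [(480,180),(540,196),(575,236),(592,285),(580,330),(420,203),(385,245),(367,290)]])
s=np.linalg.lstsq(np.c_[2*P,np.ones(len(P))],(P**2).sum(1),rcond=None)[0];C=s[:2];print('centre',C,'R',np.sqrt(s[2]+C@C))
a=lambda p:np.degrees(np.arctan2(*(p[:2]-C)[::-1]))%360
post=f(497,206,103);sl=(f(371,299,52)+f(382,328,52))/2;kn=f(236,172,40)
g=f(325,216,51)
for n,p in dict(post=post,slot=sl,knob=kn,guide=g,press=f(650,105,30),press2=f(725,258,30)).items():print(n,p,a(p),np.linalg.norm(p[:2]-C))
ax=a(g);print('angle rad',np.radians(a(sl)-ax),'by post',np.radians(a(post)+105-ax))
E
```

```text
centre [ 690.6 -224.5] R 90.70867201415295
post [ 616.9 -192.8  103. ] 156.72028483104106 80.31860740957525
slot [ 670.4 -308.    52. ] 256.3709463458553 85.91969893834722
knob [ 522.7 -362.    40. ] 219.29913316018602 217.0706559229796
guide [ 580.8 -311.5   51. ] 218.36564517581849 140.1238539757133
press [606.9 -48.2  30. ] 115.40593843154805 195.21140519863687
press2 [750.7 -23.   30. ] 73.4100264462685 210.31392210731917
angle rad 0.663317638629196 by post 0.756681207999333
```

```bash
python3 -m jog '[0.0113,0.0296,0,0,0, 0,0,0,-10.3,0, 0,0,0.05,-10.3,0, 0,0,0.05,-10.3,0, 0,0,0.04,0,0, 0,0,0,0,0, 0,0,0,0,0]'; python3 - <<'E'
from h import *
c=cap('wrist');cv2.imwrite('pics/w2.png',c['color'][:,:,::-1])
E
```

```text
time: 6.05
position: [616.8, -235.1, 126.4]
tool_rot: [-0.192, 3.133, -0.002]
force: [-0.9, 0.1, 0.3]
gripper_width: -0.1
```

View pics/w2.png

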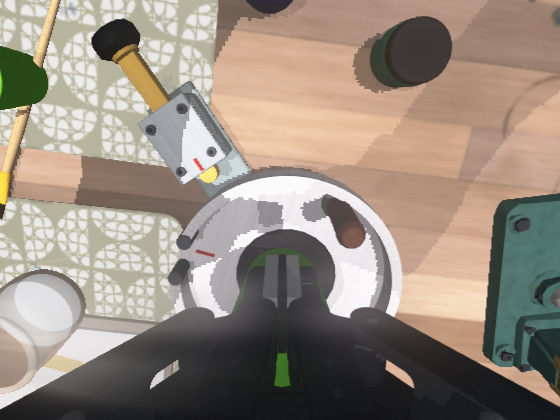

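```bash
python3 - <<'E'
from h import *
np.set_printoptions(precision=1,suppress=True)
c=cap('wrist');C=np.array([690.6,-224.5]);a=lambda p:np.degrees(np.arctan2(*(p[:2]-C)[::-1]))%360
for n,p in dict(post=at_z(c,(352,238),103),slot=at_z(c,(181,255),52),guide=at_z(c,(182,138),51),knob=at_z(c,(113,37),37),hole=at_z(c,(208,173),40)).items():print(n,p,a(p),np.linalg.norm(p[:2]-C))
E
python3 -m jog '[0,0,0.03,0,0, 0,0,0.028,0,0, 0,0,0,0,0, -0.0003,0.0066,0,5,0, -0.0003,0.0066,0,5,0]'; python3 -m jog '[-0.0003,0.0066,0,5,0, -0.0003,0.0066,0,5,0, -0.0003,0.0066,0,5,0, -0.0003,0.0066,0,5,0, 0,0,0,0,0]'
```

```text
post [ 620.6 -193.   103. ] 155.79647172992063 76.78811675505115
slot [ 670.3 -308.    52. ] 256.32081322465 85.98268982714303
guide [ 580.9 -311.2   51. ] 218.31988930485247 139.808510184375
knob [ 520.4 -364.3   37. ] 219.41331904374428 220.2391499666692
hole [ 606.2 -293.6   40. ] 219.31726559030116 109.03416022386435
time: 6.78
position: [616.7, -221.9, 69.4]
tool_rot: [0.087, 3.136, -0.001]
force: [0.8, 0.5, 0.5]
gripper_width: 0.2
time: 7.4
position: [623.0, -195.1, 69.1]
tool_rot: [0.621, 3.076, 0.001]
force: [-0.5, -0.2, 0.5]
gripper_width: -0.2
```

```bash
python3 -m jog '[-0.0001,0.0064,0,5,0, -0.0001,0.0064,0,5,0, -0.0001,0.0064,0,5,0, -0.0001,0.0064,0,5,0, 0,0,0,0,0]'; python3 - <<'E'
from h import *
c=cap('wrist');S=cap('scene')
cv2.imwrite('pics/w3.png',np.hstack([cv2.resize(c['color'],(500,375)),cv2.resize(S['color'][165:275,270:380],(300,300))[:300].copy() if 0 else np.vstack([cv2.resize(S['color'][165:275,275:385],(300,300)),np.zeros((75,300,3),np.uint8)])])[:,:,::-1])
E
```

```text
time: 8.02
position: [635.3, -173.7, 67.9]
tool_rot: [1.146, 2.923, 0.001]
force: [-0.3, -0.2, 0.1]
gripper_width: 0.2
```

View pics/w3.png

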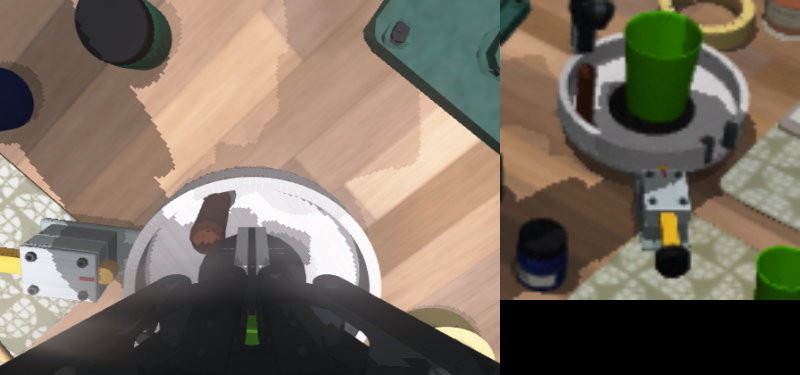

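The post seems not to have moved: it stands behind the fingers now. I'll check by triangulation.

```bash
python3 - <<'E'
from h import *
np.set_printoptions(precision=1,suppress=True)
c=cap('wrist');S=cap('scene');D=cap('side')
s=robot.state();print(s['position'],proj(S,s['position']),proj(c,s['position']),proj(D,s['position']))
k=560/500
pw=(205*k,240*k);ps=(275+590*0-0+ (587-500)*110/300,165+70*110/300)
print('post top',tri([(c,pw),(S,ps)]),at_z(c,pw,103),ps)
cv2.imwrite('pics/c3.png',np.hstack([cv2.resize(S['color'][120:240,250:370],(400,400),interpolation=2),cv2.resize(D['color'][110:230,170:290],(400,400),interpolation=2)])[:,:,::-1])
E
```

```text
[ 634.  -174.7   67.1] [303.1 194.2] [281.9 238.3] [241.4 193.4]
post top (array([ 620.3, -194.5,   97.2]), [0.7, 0.7]) [ 618.1 -191.4  103. ] (306.9, 190.66666666666666)
```

View pics/c3.png

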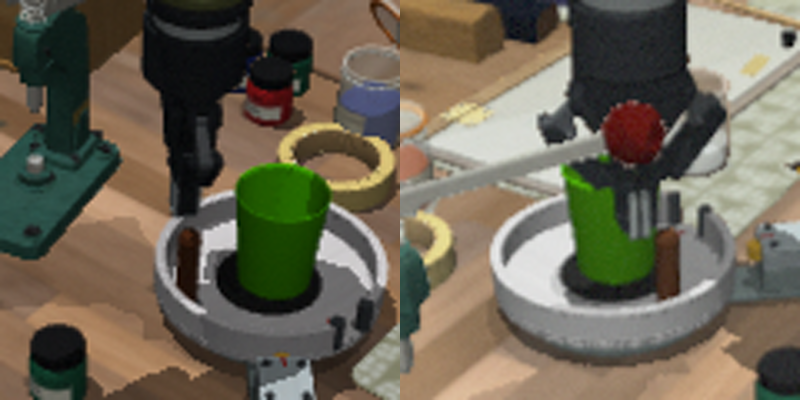

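```bash
python3 - <<'E'
from h import *
np.set_printoptions(precision=1,suppress=True)
c=cap('wrist');S=cap('scene');D=cap('side')
print('tip SD',tri([(S,(305,183)),(D,(240.5,179.6))]),'SDW',tri([(S,(305,183)),(D,(240.5,179.6)),(c,(281,256))]))
w=c['color'][225:345,220:340]
cv2.imwrite('pics/c4.png',np.hstack([cv2.resize(w,(400,400),interpolation=2),cv2.resize(D['color'][150:210,210:270],(400,400),interpolation=2)])[:,:,::-1])
for p in ([634,-174.7,67],[634,-174.7,80],[634,-174.7,93],[634,-174.7,106]): print(p[2],proj(c,p),proj(S,p),proj(D,p))
E
```

```text
tip SD (array([ 636.6, -176.6,  103.4]), [0.1, 0.1]) SDW (array([ 633.4, -174.2,  103.3]), [4.0, 2.2, 5.7])
67 [282.4 239.1] [303.1 194.2] [241.4 193.4]
80 [282.4 249. ] [303.3 190.3] [241.3 188.7]
93 [282.5 260.4] [303.6 186.4] [241.1 184. ]
106 [282.5 273.7] [303.8 182.4] [240.9 179.2]
```

View pics/c4.png

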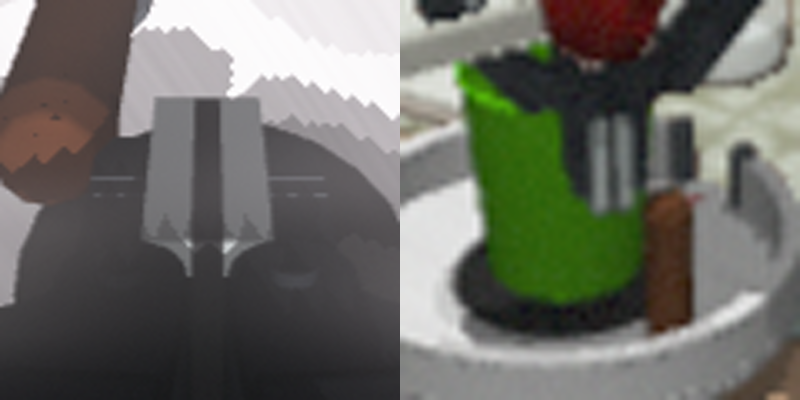

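The two fixed cameras agree that the fingertips really end at z≈103, not the reported 67. They stop about 36 mm short of the reported TCP, so they passed just over the post. I'll go up, back and then lower in stages, trusting the cameras.

```bash
python3 -m jog '[0,0,-0.03,0,0, -0.0011,-0.0132,0,-10,0, -0.0011,-0.0132,0,-10,0, -0.0011,-0.0132,0,-10,0, -0.0011,-0.0132,0,-10,0, -0.0011,-0.0132,0,-10,0, 0,0,0,0,0]';python3 -m jog '[0,0,0.03,0,0, 0,0,0.03,0,0, 0,0,0,0,0, 0,0,0,0,0]'; python3 - <<'E'
from h import *
S=cap('scene');D=cap('side');s=robot.state();p=np.array(s['position'])
for dz in (0,36): print(dz,proj(S,p+[0,0,dz]),proj(D,p+[0,0,dz]))
cv2.imwrite('pics/c5.png',np.hstack([cv2.resize(S['color'][140:240,270:370],(400,400),interpolation=2),cv2.resize(D['color'][120:220,190:290],(400,400),interpolation=2)])[:,:,::-1])
E
```

```text
time: 9.3
position: [613.6, -237.1, 96.8]
tool_rot: [-0.186, 3.136, -0.001]
force: [0.1, -0.7, 0.2]
gripper_width: -0.0
time: 9.8
position: [614.9, -234.7, 37.7]
tool_rot: [-0.191, 3.134, -0.001]
force: [-0.2, 0.1, 0.8]
gripper_width: -0.3
0 [316.95000676 216.08707754] [261.48617644 193.80644178]
36 [317.91373091 205.40951809] [261.42648947 181.45989443]
```

View pics/c5.png

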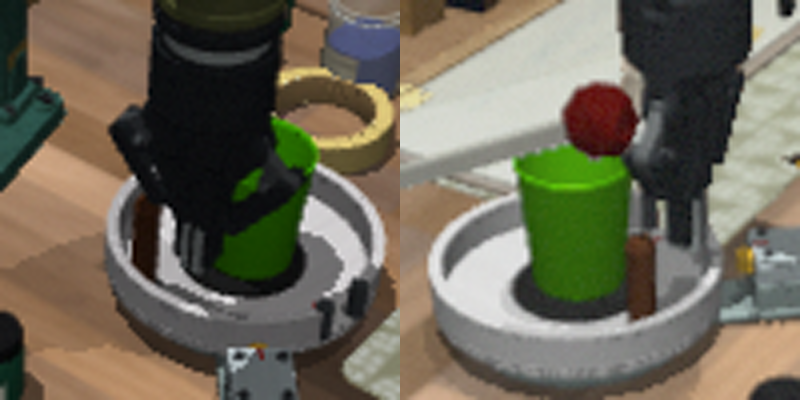

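```bash
python3 -m jog '[0,0,0.004,0,0, -0.0003,0.0066,0,5,0, -0.0003,0.0066,0,5,0, -0.0003,0.0066,0,5,0, -0.0003,0.0066,0,5,0]';python3 -m jog '[-0.0003,0.0066,0,5,0, -0.0003,0.0066,0,5,0, -0.0003,0.0066,0,5,0,-0.0003,0.0066,0,5,0, 0,0,0,0,0]'; python3 - <<'E'
from h import *
np.set_printoptions(precision=1,suppress=True)
S=cap('scene');c=cap('wrist');s=robot.state();print(s['force'])
a=cv2.resize(S['color'][155:255,275:375],(400,400),interpolation=2)
w=cv2.resize(c['color'],(400,300));w=np.vstack([w,np.zeros((100,400,3),np.uint8)])
cv2.imwrite('pics/c6.png',np.hstack([a,w])[:,:,::-1])
for n in('scene','wrist'):
  for t in('slot','post'): print(n,t,[(r['score'],r['centre']) for r in recognise(t,n)[:2]])
C=np.array([690.6,-224.5])
for th in (-.1,0,.1,.2):
  an=np.radians(219)+th;print(th,'slot',proj(S,[*(C+88*np.array([np.cos(an),np.sin(an)])),52]),'post',[proj(k,[*(C+76*np.array([np.cos(an-1.8326),np.sin(an-1.8326)])),103]) for k in (S,c)])
E
```

```text
time: 10.52
position: [615.1, -209.7, 33.2]
tool_rot: [-0.361, -3.121, 0.002]
force: [-1.4, -2.0, 1.2]
gripper_width: -0.3
time: 11.15
position: [626.1, -184.0, 33.0]
tool_rot: [0.889, 3.013, 0.0]
force: [0.2, 0.1, 0.1]
gripper_width: 0.0
[-0.1 -0.5  0.2]
scene slot []
scene post []
wrist slot [(0.8, [299.6, 261.2])]
wrist post [(0.66, [297.4, 260.4])]
-0.1 slot [329.8 218.1] post [array([304.5, 174. ]), array([418., 356.])]
0 slot [333.3 218.3] post [array([303.7, 175.7]), array([402.3, 345.7])]
0.1 slot [336.8 218.2] post [array([303.2, 177.4]), array([385. , 336.6])]
0.2 slot [340.2 217.9] post [array([302.9, 179.2]), array([366.2, 329.1])]
```

View pics/c6.png

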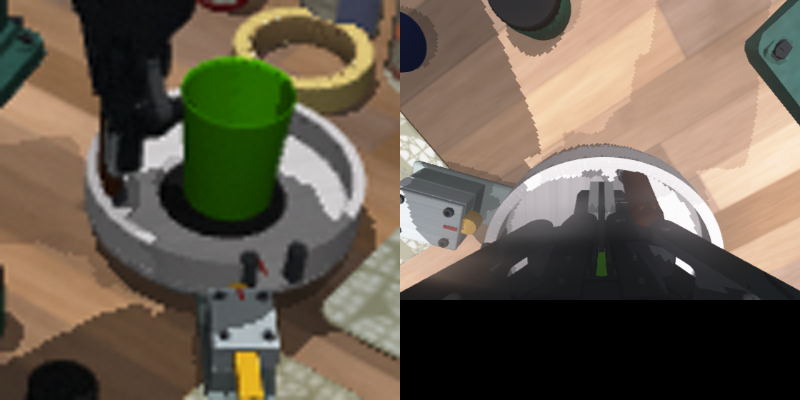

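The turntable now follows. The jambs at scene (337,220) and (348,220) put the angle at about 0.28, so roughly 16° is left.

```bash
python3 -m jog '[-0.0003,0.0066,0,5,0, -0.0003,0.0066,0,5,0, -0.0003,0.0066,0,5,0, 0,0,0,0,0]'; python3 - <<'E'
from h import *
S=cap('scene')
a=cv2.resize(S['color'][180:280,290:390],(600,600),interpolation=2)
C=np.array([690.6,-224.5]);b=a[:,:,::-1].copy()
for th,col in((-.1,(255,0,0)),(0,(0,255,255)),(.1,(255,0,255))):
  an=np.radians(219)+th
  for sg in(-14,14):
    d=np.array([np.cos(an),np.sin(an)]);q=proj(S,[*(C+88*d+sg*np.array([-d[1],d[0]])),52]);x,y=((q-[290,180])*6+3).astype(int)
    cv2.circle(b,(x,y),3,col,-1)
cv2.imwrite('pics/c7.png',b)
E
```

```text
time: 11.95
position: [639.0, -169.3, 32.7]
tool_rot: [1.275, 2.871, 0.0]
force: [-0.9, -0.5, -0.0]
gripper_width: 0.2
```

View pics/c7.png

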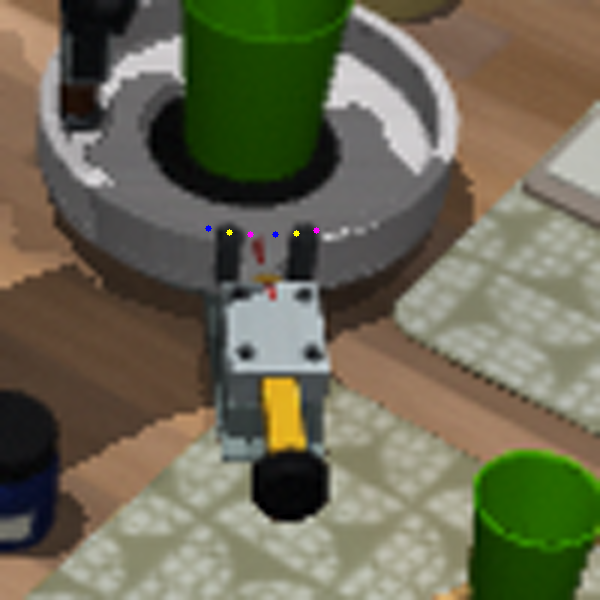

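Jamb midpoint, red line, guide mark and bolt are all in line (about 0.02 rad). Next I'll back off the post, lift, and cross over behind the knob.

```bash
python3 -m jog '[0,-0.014,0,0,0, 0,0,-0.05,0,0, 0,0,-0.055,0,0, 0,0,0,3,0, 0,0,0,0,0]'; python3 -m jog '[-0.0145,-0.05,0,0,0, -0.0145,-0.05,0,0,0, -0.0145,-0.05,0,0,0, -0.0145,-0.05,0,0,0, -0.0145,-0.05,0,0,0, 0,0,0,0,0, 0,0,0,0,0]'; python3 - <<'E'
from h import *
np.set_printoptions(precision=1,suppress=True)
S=cap('scene','s8.png');D=cap('side','d8.png');c=cap('wrist','w8.png');s=robot.state();p=np.array(s['position']);C=np.array([690.6,-224.5])
u=np.array([np.cos(np.radians(219.2)),np.sin(np.radians(219.2))]);n=np.array([-u[1],u[0]])
print(p,'along',(p[:2]-C)@u,'side',(p[:2]-C)@n,'yaw',2*np.degrees(np.arctan2(s['tool_rot'][1],s['tool_rot'][0])))
for k in('scene','side','wrist'):
  for t in ('knob_face','slot'): 
    for r in recognise(t,k)[:2]:
      q=at_z({'scene':S,'side':D,'wrist':c}[k],r['centre'],37)[:2]-C;print(k,t,round(r['score'],2),np.array(r['centre']),q@u,q@n)
# dark knob in scene
g=S['color'][235:275,318:358].max(2)<45;ys,xs=np.nonzero(g);print('knob dark',xs.min()+318,xs.max()+318,ys.min()+235,ys.max()+235,xs.mean()+318,ys.mean()+235)
print([proj(S,[*(C+d*u),37]) for d in(209,217,225,229)])
E
```

```text
time: 12.62
position: [627.4, -179.9, 138.3]
tool_rot: [1.352, 2.836, -0.0]
force: [-0.8, -0.1, -0.8]
gripper_width: -0.1
time: 13.5
position: [479.2, -391.8, 136.8]
tool_rot: [-1.351, -2.834, -0.002]
force: [-0.1, 0.1, -0.1]
gripper_width: -0.3
[ 480.8 -390.7  137.2] along 267.6351280956352 side -3.848367797124536 yaw -230.79197780874742
scene knob_face 0.68 [333.1 253.5] 196.42846461424585 -8.49342229568364
scene knob_face 0.49 [324.9 214. ] 55.07999879101069 -18.07897298160883
scene slot 0.61 [316.2 211.2] 44.52405220719955 -39.9591655640281
scene slot 0.52 [267.7 231.8] 124.4506219345847 -164.66482340217058
side knob_face 0.56 [313.3 181.4] 208.44209481320362 2.459295315806689
side slot 0.7 [229.2 191. ] -13.276551445307962 -12.964599181173593
wrist knob_face 0.58 [366.8 197.5] 199.4737061819078 1.0402709907944623
wrist slot 0.65 [533.1 197.7] 65.58214874132528 1.201917630027523
knob dark 326 348 235 266 337.9140625 259.2421875
[array([337.1, 257.4]), array([337.4, 259.9]), array([337.7, 262.4]), array([337.9, 263.6])]
```

```bash
python3 -m jog '[-0.004,0,0.04,0,0, 0,0,0.05,0,0, 0,0,0.04,0,0, 0,0,0.009,0,0, 0,0,0,0,0]'; python3 -m jog '[0,0.012,0,0,0, 0,0.012,0,0,0, 0,0.008,0,0,0, 0,0.005,0,0,0, 0,0,0,0,0]'
```

```text
time: 14.58
position: [482.5, -396.1, -0.8]
tool_rot: [1.352, 2.836, -0.0]
force: [-0.1, -1.1, 1.0]
gripper_width: -0.1
time: 15.2
position: [511.4, -372.2, -1.1]
tool_rot: [1.351, 2.836, 0.0]
force: [-0.5, -0.0, 0.1]
gripper_width: 0.0
```

```bash
python3 -m jog '[0,0.008,0,0,0, 0,0.008,0,0,0, 0,0.006,0,0,0, 0,0,0,0,0]'; python3 -m jog '[0,0.003,0,0,0, 0,0.002,0,0,0, 0,0.002,0,0,0]'; python3 - <<'E'
from h import *
s=robot.state();p=np.array(s['position']);C=np.array([690.6,-224.5]);u=np.array([-.775,-.632]);print((p[:2]-C)@u,s['force'],s['torque'])
S=cap('scene')
a=cv2.resize(S['color'][180:280,290:390],(600,600),interpolation=2)
D=cap('side');b=cv2.resize(D['color'][150:230,240:320],(600,600),interpolation=2)
cv2.imwrite('pics/c9.png',cv2.resize(np.hstack([a,b]),(800,400))[:,:,::-1])
E
```

```text
time: 15.7
position: [529.2, -357.5, -1.4]
tool_rot: [1.35, 2.836, 0.002]
force: [-0.6, -0.1, 0.5]
gripper_width: -0.2
time: 16.08
position: [533.0, -354.3, -1.4]
tool_rot: [-1.352, -2.835, 0.0]
force: [-1.4, -2.2, 1.0]
gripper_width: 0.1
204.16706257326805 [-1.4334917  -2.18592527  1.00764013] [-0.25677812  0.39253636 -0.03700342]
```

```bash
python3 -m jog '[0,0.002,0,0,0, 0,0,0,0,0]'; python3 -m jog '[0,0.002,0,0,0, 0,0,0,0,0]';python3 -m jog '[0,0.002,0,0,0, 0,0,0,0,0]'
```

```text
time: 16.42
position: [535.2, -352.6, -1.3]
tool_rot: [-1.352, -2.836, -0.001]
force: [-1.2, -0.6, -1.0]
gripper_width: -0.0
time: 16.68
position: [536.8, -351.3, -1.3]
tool_rot: [-1.352, -2.836, -0.001]
force: [-1.8, 0.4, -0.4]
gripper_width: 0.1
time: 16.92
position: [537.5, -350.8, -1.3]
tool_rot: [-1.352, -2.835, 0.001]
force: [-3.4, -2.1, 0.3]
gripper_width: -0.1
```

```bash
python3 -m jog '[0,0.003,0,0,0, 0,0,0,0,0]'; python3 -m jog '[0,0.003,0,0,0, 0,0,0,0,0, 0,0,0,0,0]'; python3 - <<'E'
from h import *
S=cap('scene');D=cap('side')
a=cv2.resize(S['color'][180:280,290:390],(400,400),interpolation=2)
b=cv2.resize(D['color'][150:220,240:310],(400,400),interpolation=2)
cv2.imwrite('pics/c9.png',np.hstack([a,b])[:,:,::-1])
E
```

```text
time: 17.18
position: [537.5, -350.7, -1.3]
tool_rot: [-1.354, -2.832, 0.006]
force: [-6.4, -4.5, 1.2]
gripper_width: 0.1
time: 17.55
position: [537.4, -350.7, -1.3]
tool_rot: [-1.355, -2.829, 0.01]
force: [-10.3, -6.4, 1.9]
gripper_width: -0.1
```

Hard stop at 12 N, about 5 mm beyond my estimate of home and far past where the rim would block it. I'll back off, lift and check.

```bash
python3 -m jog '[0,-0.02,0,0,0, 0,-0.03,0,0,0, 0,0,-0.06,0,0, 0,0,-0.06,0,0, 0,-0.04,-0.06,0,0, 0,-0.04,0,0,0, 0,0,0,0,0, 0,0,0,0,0]'; python3 - <<'E'
from h import *
S=cap('scene');D=cap('side')
for t in('tumbler_mid','green_ink_mid','blue_ink_mid','pin_tin_mid'):
  print(t,[[np.round(r['centre']).tolist() for r in recognise(t,n)[:3]] for n in('scene','side')])
a=cv2.resize(S['color'][180:280,290:390],(400,400),interpolation=2)
b=cv2.resize(D['color'][150:250,210:310],(400,400),interpolation=2)
cv2.imwrite('pics/c10.png',np.hstack([a,b])[:,:,::-1])
E
```

```text
time: 18.65
position: [447.3, -424.2, 170.7]
tool_rot: [1.35, 2.835, 0.003]
force: [0.4, 0.2, -0.4]
gripper_width: 0.1
tumbler_mid [[[328.0, 191.0], [224.0, 233.0], [377.0, 269.0]], [[320.0, 163.0], [326.0, 234.0], [234.0, 170.0]]]
green_ink_mid [[[269.0, 229.0], [314.0, 207.0], [324.0, 214.0]], [[228.0, 193.0], [285.0, 226.0]]]
blue_ink_mid [[], [[230.0, 195.0], [322.0, 198.0]]]
pin_tin_mid [[[201.0, 190.0], [317.0, 204.0]], [[217.0, 302.0]]]
```

View pics/c10.png

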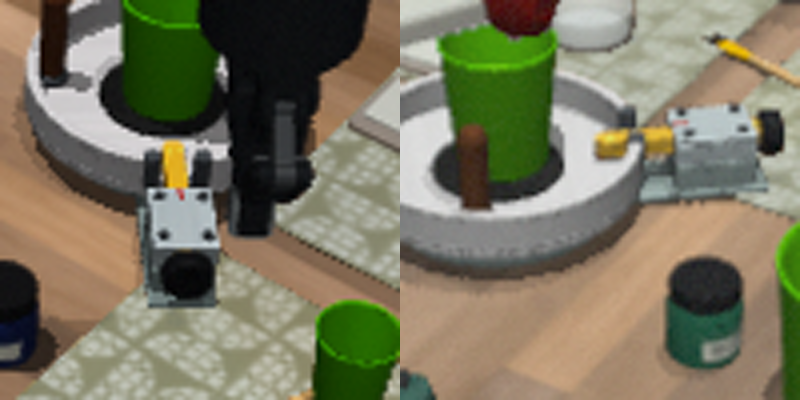

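The bolt is through the slot between the jambs and the knob is against the guide. The tumbler is upright on its pad, the pots haven't moved, and the gripper is well clear.

```bash
python3 -c "from station import finish_job;print(finish_job())"
```

```text
the job is handed in; nothing more can be done
None
```

The turntable is locked and the job is handed in at about 19 s of the 48 s. I turned it clockwise by the post until the slot faced the bolt, then pushed the knob in until it stopped hard at about 12 N. The hand-in gave no verdict.

**Last pictures:** the bolt's nose is through the slot between the two jambs, and the knob is against the guide. The tumbler stands upright on the pad, and the gripper is clear at a reported height of 171 mm. Just before the bolt went in, the slot was lined up to about 0.02 rad by picture. I did not measure the turntable angle or bolt travel as numbers afterwards.

**Checks that failed or disagreed:**
- **Fingertip height:** the fingertips really end about 30–36 mm above the reported tool point, so my first sweep passed over the post without moving it. I measured the offset with the two fixed cameras, lowered the fingers to suit and repeated the push.
- **Bolt stop:** the knob stopped about 5 mm beyond where I expected home. I put that down to error in my position estimate.
- **Pots and tin:** the green pot was re-found within about 2 pixels of its start in both views. The tin was within 3 pixels in the scene view and about 5 in the side view. The network missed the blue pot in the last scene view, though the part of it in the last picture looked upright and in place.

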